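Tilt the rolling pin out of the covered tray

ROBOT

A 6-joint arm with a two-finger parallel gripper is mounted at the origin on a cart in front of the work surface, level with it; the furniture and walls round the work are solid. World frame = base frame: x ahead of the robot, y to its left, z up, the work surface at z = 0. Lengths are in m, angles in rad, forces in N, time in s.
With the tool pointing down it reaches from about 0.375 to 0.975 m from the base axis. Payload 3.8 kg.
Tool frame: the origin (TCP) lies at the very end of the fingers, on their centre line; the grasp point (between the pads) lies 19 mm behind it; z points along the fingers, y is the line along which they close (so a half turn about z gives the same grasp; the last joint's range is limited). The gripper opens to 85 mm and grips with 20 to 120 N. Pads are 22 mm wide; open, the fingers measure 114 mm over their backs; the gripper's body (76 mm by 85 mm) begins 54 mm behind the grasp point. The pads swing forward as they close: fully open they stand 13 mm farther back than shut.
Start: joints at [-1.238, 0.264, 1.604, -0, 1.274, -0.037], TCP at [0.244, -0.629, 0.231] pointing down, gripper open.
Joint ranges: [-2.63, 2.63], [-0.94, 2.18], [0.31, 2.57], [-1.31, 4.45], [0, 2.66], [-2.55, 2.55]. Speed limits (rad/s): [2.57, 2.57, 3.14, 3.14, 3.14, 3.14].

INTERFACE

Orientations are given as a unit quaternion [w, x, y, z].
In Python, from bench import env gives the robot as it stands.
- The arm moves only by the tool send_rows, never from a script. Its argument "targets" is a list of rows, each an object with "offset": the shift along the tool's x, y, z in units of 500 mm (1.0 is 500 mm), a list of three; "rotation": the turn, a rotation vector about the tool's x, y, z in units of 45 degrees (1.0 is 45 degrees), a list of three; "gripper": the closure, from 0 (fully open) to 1 (shut). In form: [{"offset": [dx, dy, dz], "rotation": [ax, ay, az], "gripper": gripper}, ...]. A call has 1 to 20 rows; each row is the pose to reach, as a shift and turn from the pose commanded when the call began, along the tool's axes at that moment; what a row does not reach only later rows make up. A row lasts 1/10 s, in which the tool goes at most 50 mm and 8.59 degrees, less where a joint would pass 70% of its speed; a pose out of reach is approached as far as the arm can. A call with a number of a shift or a turn outside -1 to 1 is refused whole. A call with a gripper value outside its range is refused whole. The fingers move at their own pace and stop on an object; "squeeze" is the grip in N (left out, the last holds). Time passes only in rows, so rows that repeat a pose let the fingers close. It gives the time, the measured TCP pose, the force, the opening and the grip force at its end, in the units of the state.
- env.state(): the state, without advancing time (a new reading comes with each control period).
- env.capture(name): name is "scene" or "top" or "wrist"; returns a dict with "frame" (480x640x3 uint8, red, green, blue), "range_z" (480x640 float32, m along the optical axis (not along the pixel's ray), 0 where there is no reading), "vertical_fov" (degrees; the focal length in pixels is half the picture's height over the tangent of half this angle, whatever the lens; pixels are square), "cx", "cy" (the principal point, pixels), "R" (3x3) and "t" (3): a world point X has camera coordinates R X + t; the wrist camera has in their place "T_tool_cam" (4x4, takes a point from camera to tool coordinates, whose origin is the TCP and whose axes are the flange's). Camera axes: x right, y down, z forward; pixel columns grow to the right and rows downward; lengths in m; the calibration is good to about 2 mm. A picture is of the moment at which its call begins: read the wrist's pose just before it.
- env.finish_job(): hands the job in; it is judged then, once.
The state is a dict: "time": time; "qpos": joint angles; "dq": joint speeds; "joint_torque": joint torques, N m; "tcp_pos": TCP position; "tool_rot": TCP orientation; "wrist_force": force on the tool from outside, world axes, zero at the start; "wrist_torque": the same for the moment, N m; "width": opening from 0.0 (shut) to 1.0 (fully open); "gripper_force": force on a finger pad.
Only numpy, scipy, OpenCV 4.12 (cv2) and the standard library are available. Lean on these libraries where they do the work, as an engineer would, in place of code of your own. Each camera call takes 0.05 s, during which the arm holds its last target. There are 200 camera calls.

TASK

Lift the steel carrier by its arched handle off the covered tray, set it down upright on the worktop beside the tray, clear of it (do not drop it), and let go. Then take the rolling pin that lies inside the tray and bring it out through the opening in the cover, tilting it because it is longer than the opening. Finish still gripping the pin up over the tray, every part of it at least 5 cm higher than the cover and touching nothing but the gripper; do not disturb the metal pan, tomato or lemon.

Things in the scene. Friction and masses are not known exactly. Their poses are not given: they have to be found in the camera images.
- tray: fixed covered steel tray, 200 (x) x 330 (y) x 74 mm high, sheet 4 mm thick. Origin: centre of its underside, z up. Its cover has one opening (see tray_opening); under the cover lie a deep hood at the +y end (inside from y 40 to 161 mm) and a short lip at the -y end (inside from y -161 to -120 mm). Inside, the floor is at z 4 mm, the cover's underside at z 70 mm
- tray_opening (a point): centre of the rectangular opening in the tray's cover, level with the cover's top; 150 mm across x and 160 mm along y (tray frame: x -75 to 75, y -120 to +40 mm). Axes as the tray's
- pin_mid (a point): centre of the loose wooden rolling pin: 240 mm long, round, 30 mm thick over its middle 60 mm, tapering to 20 mm at the ends, about 0.15 kg. It lies on the tray's floor roughly along the tray's y, its axis 19 mm above the worktop. It is longer than the opening's diagonal: slide it towards the hood, raise its -y end through the opening, draw it out aslant
- pin_hood_end (a point): centre of the pin's end face under the deep hood (tray's +y end), 120 mm from pin_mid
- pin_free_end (a point): centre of the pin's other end face (tray's -y end), 120 mm from pin_mid; it may start under the short lip, and comes out first
- carrier_handle (a point): middle of the top bar of the loose carrier's handle. Carrier: open steel box 194 (x) x 116 (y) x 55 mm high, about 0.4 kg, with a fixed arch of 12 mm round bar; the top bar runs along y, straight for 70 mm, its centre 125 mm straight above the underside's centre. It starts across the opening, on the cover. The worktop at the tray's left (+y) end is bare for 0.2 m
- gn_pan: loose metal food pan, 108 x 176 x 66 mm, right of the tray; origin at the centre of its underside; leave alone
- tomato: loose tomato, about 73 mm, right of the tray near the front; origin at its underside; leave alone
- lemon: loose lemon, 78 x 55 x 56 mm, left of the tray towards the back; origin at its underside; leave alone

How it is judged:
On the way, in this order (a step that is already met when the one before it is completed fails the run):
1. the carrier, still held, is upright within 12 mm of the worktop beside the tray (not dropped) (height (world z) of carrier_handle below 0.137 m and angle between carrier_handle's own z axis and vertical below 0.15 rad and horizontal distance between carrier_handle and tray below 0.5 m and contact force between the fingers and carrier above 0.5 N), for 0.05 s.
2. the carrier is let go and stands; the pin slants through the opening: free end above the cover, hood end still below it (height (world z) of carrier_handle below 0.137 m and angle between carrier_handle's own z axis and vertical below 0.15 rad and horizontal distance between carrier_handle and tray below 0.5 m and contact force between the fingers and carrier below 0.1 N and height (world z) of pin_free_end above 0.085 m and height (world z) of pin_hood_end below 0.068 m and contact force between the fingers and pin above 0.5 N), for 0.1 s.
At the end, for the whole second after the job is handed in: Carrier upright (0.15 rad), released, on the worktop, handle within 0.5 m of the tray's centre; pin held still, both end centres 50 mm or more above the cover (0.124 m over the worktop), its middle within 0.22 m sideways of the tray's centre, touching neither tray nor carrier (height (world z) of carrier_handle below 0.137 m and angle between carrier_handle's own z axis and vertical below 0.15 rad and horizontal distance between carrier_handle and tray below 0.5 m and contact force between each of the arm, the fingers, pin and carrier below 0.1 N and contact force between each of carrier, pin and tray below 0.1 N and linear speed of carrier below 0.02 m/s and height (world z) of each of pin_hood_end, pin_free_end above 0.124 m and horizontal distance between pin_mid and tray below 0.22 m and contact force between the fingers and pin above 2 N and linear speed of pin below 0.05 m/s); the arm keeps its last pose, push and grip.
It fails at once if the carrier is tipped by more than 0.6 rad (angle between carrier_handle's own z axis and vertical above 0.6 rad).
It fails at once if the pan, tomato or lemon is moved by more than 30 mm (distance of any of gn_pan, tomato, lemon from where it was at the start of the episode above 0.03 m).
It also fails if it takes over 54 s, if anything falls off the work surface, if the arm or the gripper's body presses on something with over 40 N, if the wrist force passes 120 N, or if a joint passes its speed limit or range.

## Working session

There is one attempt and no reset: what is moved stays moved. The work goes in short steps, Python scripts to look and compute and a tool call to move; the robot and the scene stay as the last step left them, time stands still between calls to the robot, and variables do not carry over. Pictures are saved under pics/ and viewed, at most 10 in all, crops included, and the job is handed in when it is done.

Besides the shell and the picture viewer there is one more tool, called after "Call:" as name([rows], argument=value, ...), one row to a line, values as JSON. send_rows: Moves the arm, as the interface text tells. Shifts and turns lie within -1 to 1; 1 stands for 500 mm of shift or 45 degrees of turn. Its arguments: {"type":"object","properties":{"targets":{"type":"array"},"squeeze":{"type":"number"}},"required":["targets"]}

```bash
mkdir -p pics
python3 - <<'E'
from bench import env
import cv2,numpy as np
s=env.state();print(s['tcp_pos'],s['tool_rot'],s['time'])
for n in ['scene','top']:
    c=env.capture(n);cv2.imwrite(f'pics/{n}0.png',c['frame'][:,:,::-1]);np.savez(f'{n}0.npz',**c)
    print(n,c['vertical_fov'],c['cx'],c['cy'],c['R'].round(3).tolist(),c['t'])
E
```

```text
[ 0.24373305 -0.62867312  0.2299326 ] [-1.13490110e-03  9.82959491e-01  1.83818744e-01 -1.45829276e-04] 0.0
scene 42.87443717186757 314.81309456815916 235.26155225552407 [[0.542, -0.84, -0.019], [-0.512, -0.312, -0.801], [0.667, 0.443, -0.599]] [-0.23583224  0.37434702  1.68074959]
top 51.695861756603804 321.5981845158085 237.86335413570575 [[-0.011, -1.0, 0.003], [-0.998, 0.011, -0.055], [0.055, -0.004, -0.999]] [0.05050878 0.4954329  1.47870478]
```

View pics/scene0.png

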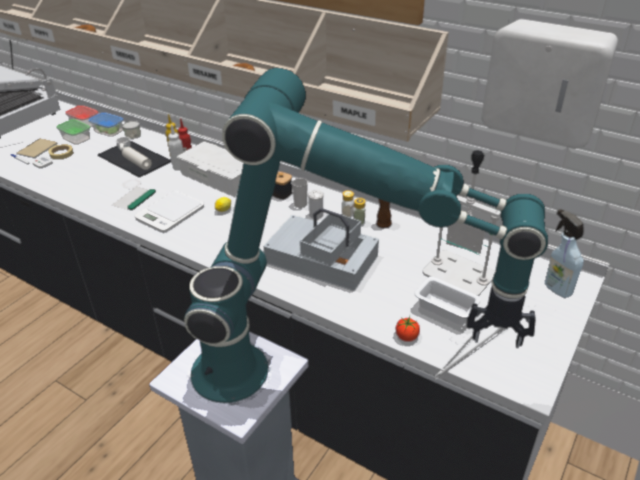

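View pics/top0.png

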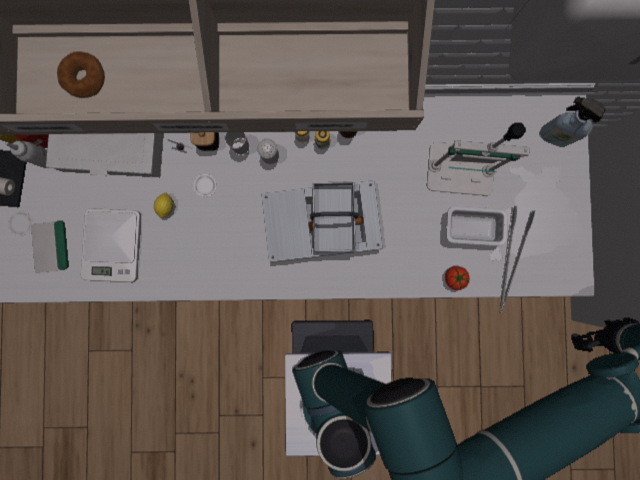

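The scene view shows the tray mid-image with the carrier on it. In the top view the tray spans about (262–383, 181–262), the carrier (312–355, 182–254) and the handle bar runs along row 218. I'll measure them from depth.

```bash
cat > h.py <<'E'
import numpy as np,cv2
def cloud(c,R=None,t=None):
    H,W=c['range_z'].shape;f=H/2/np.tan(np.radians(float(c['vertical_fov']))/2)
    v,u=np.mgrid[:H,:W];z=c['range_z']
    P=np.stack([(u-c['cx'])/f*z,(v-c['cy'])/f*z,z],-1)
    R=c['R'] if R is None else R; t=c['t'] if t is None else t
    X=(P-t)@R   # R^T(P-t)
    X[z<=0]=np.nan; return X
def rect(X,m):
    p=X[m][:,:2].astype(np.float32)*1000
    r=cv2.minAreaRect(p);return r,len(p)
E
python3 - <<'E'
from h import *
c=np.load('top0.npz');X=cloud(c)
u,v=np.meshgrid(np.arange(640),np.arange(480));box=(u>250)&(u<395)&(v>170)&(v<272)
Z=X[...,2]
print('table',np.nanmedian(Z[275:295,200:400]))
print('tray',rect(X,box&(Z>.066)&(Z<.085)),np.median(Z[box&(Z>.066)&(Z<.085)]))
m=box&(Z>.11)&(Z<.145);print('rim',rect(X,m))
m=box&(Z>.185);print('bar',rect(X,m),Z[m].mean())
m=box&(Z<.045)&(Z>-.01)&(u>300)&(u<370)&(v>195)&(v<250)
hsv=cv2.cvtColor(c['frame'],cv2.COLOR_RGB2HSV)
w=box&(hsv[...,1]>110)&(hsv[...,0]<25);
for q in X[w].round(3)[::6]:print(q)
for n,(a,b,d,e) in {'pan':(440,515,200,250),'tom':(440,475,260,295),'lem':(150,178,190,222)}.items():
    m=(u>a)&(u<b)&(v>d)&(v<e)&(Z>.02);print(n,rect(X,m))
E
```

```text
table 0.00038629657188311525
tray (((545.35302734375, 45.52281188964844), (203.21571350097656, 330.5650329589844), 6.105767250061035), 6621) 0.07537752462254511
rim (((550.711669921875, 15.242618560791016), (194.22129821777344, 129.77711486816406), 1.26531982421875), 294)
bar (((550.9187622070312, 8.070667266845703), (12.141900062561035, 114.93640899658203), 0.21277567744255066), 189) 0.2013170573698378
[ 0.556 -0.064  0.031]
[ 0.553 -0.064  0.032]
[ 0.551 -0.061  0.023]
[ 0.547 -0.054  0.037]
[ 0.547 -0.073  0.027]
[ 0.544 -0.07   0.032]
[0.542 0.073 0.035]
[ 0.542 -0.073  0.024]
[ 0.539 -0.058  0.023]
[0.537 0.076 0.032]
[0.53  0.079 0.036]
[0.525 0.08  0.032]
[0.521 0.077 0.005]
pan (((529.64697265625, -425.01177978515625), (213.36062622070312, 132.46658325195312), 85.64647674560547), 1180)
tom (((373.7396545410156, -352.24237060546875), (72.52754211425781, 67.3565444946289), 18.74513816833496), 477)
lem (((599.41015625, 516.104736328125), (61.81553649902344, 59.89045333862305), 33.288509368896484), 364)
```

```bash
cat >> h.py <<'E'
from scipy.spatial.transform import Rotation as Ro
def st(env):
    s=env.state();q=s['tool_rot'];return s,np.array(s['tcp_pos']),Ro.from_quat([q[1],q[2],q[3],q[0]])
def down(yaw,tilt=0):
    "tool x horizontal at angle yaw (deg) pointing down; tilt about tool y (deg)"
    a=np.radians(yaw);x=np.array([np.cos(a),np.sin(a),0]);z=np.array([0,0,-1.]);y=np.cross(z,x)
    return Ro.from_matrix(np.stack([x,y,z],1))*Ro.from_euler('y',tilt,degrees=True)
def rel(env,*targets):
    s,p,R=st(env);print('t',round(s['time'],2),'p',p.round(4),'yaw/..',R.as_matrix().round(3).tolist(),'w',round(s['width'],3),'gf',round(s['gripper_force'],1),'F',np.round(s['wrist_force'],1))
    for P,T in targets:
        print((R.inv().apply(np.array(P)-p)/.5).round(4),((R.inv()*T).as_rotvec()/np.radians(45)).round(4))
E
python3 - <<'E'
from h import *
from bench import env
rel(env,([.244,-.629,.33],st(env)[2]),([.47,-.16,.33],down(60)),([.551,.008,.30],down(90)))
X=cloud(np.load('top0.npz'));print('disk',np.nanmax(X[172:196,192:217,2]),X[184,204])
E
```

```text
t 0.1 p [ 0.2438 -0.6288  0.2301] yaw/.. [[0.932, 0.361, -0.001], [0.361, -0.932, 0.002], [0.0, -0.002, -1.0]] w 1.001 gf 0.0 F [-0.3  0.4  0.5]
[ 0.0003  0.0002 -0.1999] [0. 0. 0.]
[ 0.7608 -0.711  -0.1984] [-0.0024 -0.001  -0.8625]
[ 1.0332 -0.9656 -0.1378] [-0.0022 -0.0016 -1.5292]
disk 0.00965238169081454 [0.66446994 0.40155225 0.00479301]
```

Call:
send_rows([
  {"offset":[0,0,-0.1],"rotation":[0,0,0],"gripper":0},
  {"offset":[0,0,-0.2],"rotation":[0,0,0],"gripper":0},
  {"offset":[0.76,-0.71,-0.2],"rotation":[0,0,-0.8625],"gripper":0},
  {"offset":[0.76,-0.71,-0.2],"rotation":[0,0,-0.8625],"gripper":0},
  {"offset":[0.76,-0.71,-0.2],"rotation":[0,0,-0.8625],"gripper":0},
  {"offset":[0.76,-0.71,-0.2],"rotation":[0,0,-0.8625],"gripper":0},
  {"offset":[0.76,-0.71,-0.2],"rotation":[0,0,-0.8625],"gripper":0},
  {"offset":[0.76,-0.71,-0.2],"rotation":[0,0,-0.8625],"gripper":0},
  {"offset":[0.76,-0.71,-0.2],"rotation":[0,0,-0.8625],"gripper":0},
  {"offset":[0.76,-0.71,-0.2],"rotation":[0,0,-0.8625],"gripper":0},
  {"offset":[0.76,-0.71,-0.2],"rotation":[0,0,-0.8625],"gripper":0},
  {"offset":[0.76,-0.71,-0.2],"rotation":[0,0,-0.8625],"gripper":0},
  {"offset":[0.76,-0.71,-0.2],"rotation":[0,0,-0.8625],"gripper":0},
  {"offset":[0.76,-0.71,-0.2],"rotation":[0,0,-0.8625],"gripper":0},
  {"offset":[0.76,-0.71,-0.2],"rotation":[0,0,-0.8625],"gripper":0},
])

```text
time: 1.6
tcp_pos: [0.4697, -0.1609, 0.3309]
tool_rot: [-0.0, 0.866, 0.501, -0.001]
wrist_force: [-0.3, -0.6, -0.0]
width: 1.003
gripper_force: 0.0
```

Run:
```python
from h import *
from bench import env
rel(env,([.551,.008,.30],down(90)))
```

```text
t 1.6 p [ 0.4697 -0.1609  0.3309] yaw/.. [[0.499, 0.867, -0.001], [0.867, -0.499, -0.0], [-0.001, -0.001, -1.0]] w 1.003 gf 0.0 F [-0.3 -0.6 -0. ]
[ 0.374  -0.0275  0.0614] [-0.0012  0.0009 -0.6648]
```

Call:
send_rows([
  {"offset":[0.374,-0.0275,0.06],"rotation":[0,0,-0.665],"gripper":0},
  {"offset":[0.374,-0.0275,0.06],"rotation":[0,0,-0.665],"gripper":0},
  {"offset":[0.374,-0.0275,0.06],"rotation":[0,0,-0.665],"gripper":0},
  {"offset":[0.374,-0.0275,0.06],"rotation":[0,0,-0.665],"gripper":0},
  {"offset":[0.374,-0.0275,0.06],"rotation":[0,0,-0.665],"gripper":0},
  {"offset":[0.374,-0.0275,0.06],"rotation":[0,0,-0.665],"gripper":0},
  {"offset":[0.374,-0.0275,0.06],"rotation":[0,0,-0.665],"gripper":0},
])

```text
time: 2.3
tcp_pos: [0.5513, 0.0059, 0.3013]
tool_rot: [0.0, 0.708, 0.706, -0.0]
wrist_force: [-0.3, 0.4, 0.2]
width: 1.002
gripper_force: 0.0
```

```bash
cat >> h.py <<'E'
def wrist(env,name):
    s,p,R=st(env);c=env.capture('wrist');T=np.array(c['T_tool_cam'])
    M=np.eye(4);M[:3,:3]=R.as_matrix();M[:3,3]=p;W=M@T
    Rw=W[:3,:3].T;t=-Rw@W[:3,3]
    cv2.imwrite(f'pics/{name}.png',c['frame'][:,:,::-1])
    return c,cloud(c,Rw,t)
E
python3 - <<'E'
from h import *
from bench import env
rel(env)
c,X=wrist(env,'w1');Z=X[...,2]
m=(Z>.19)&(Z<.215)&(abs(X[...,0]-.55)<.03)&(abs(X[...,1])<.1);r=rect(X,m);print('bar',r,np.nanmax(Z[m]))
p=X[m];
for y0 in np.arange(-.06,.08,.02):
    k=abs(p[:,1]-y0)<.005
    if k.sum(): print(y0,k.sum(),p[k].mean(0).round(4),p[k][:,2].max().round(4))
E
```

```text
t 2.3 p [0.5513 0.0059 0.3013] yaw/.. [[0.004, 1.0, -0.0], [1.0, -0.004, -0.001], [-0.001, -0.0, -1.0]] w 1.002 gf 0.0 F [-0.3  0.4  0.2]
bar (((550.2531127929688, 12.392585754394531), (11.637353897094727, 103.91541290283203), 0.15001046657562256), 1996) 0.20680633341686194
-0.039999999999999994 24 [ 0.5509 -0.0369  0.1921] 0.1949
-0.01999999999999999 175 [ 0.5507 -0.02    0.2038] 0.2063
1.3877787807814457e-17 200 [ 0.5505 -0.      0.2037] 0.2059
0.020000000000000018 212 [0.5505 0.0199 0.2038] 0.2066
0.04000000000000002 233 [0.5503 0.0401 0.2039] 0.2068
0.060000000000000026 185 [0.5503 0.0589 0.1942] 0.1996
```

View pics/w1.png

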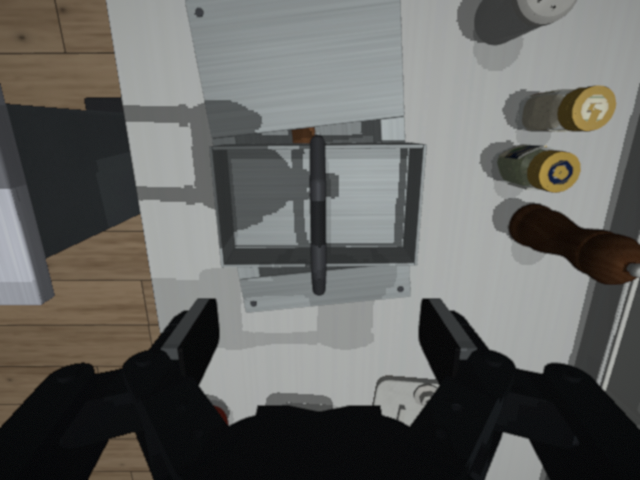

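The wrist view shows the carrier's box at (213–424, 143–265), its bar along column 318, and brown pin wood showing at (303,135) by the hood edge. The bar centre works out at about (0.5505, 0.012, 0.200).

Call:
send_rows([
  {"offset":[0.012,-0.0015,0.1],"rotation":[0,0,0],"gripper":0},
  {"offset":[0.012,-0.0015,0.2],"rotation":[0,0,0],"gripper":0},
  {"offset":[0.012,-0.0015,0.24],"rotation":[0,0,0],"gripper":0},
  {"offset":[0.012,-0.0015,0.24],"rotation":[0,0,0],"gripper":0.3},
  {"offset":[0.012,-0.0015,0.24],"rotation":[0,0,0],"gripper":0.7},
  {"offset":[0.012,-0.0015,0.24],"rotation":[0,0,0],"gripper":1},
  {"offset":[0.012,-0.0015,0.24],"rotation":[0,0,0],"gripper":1},
  {"offset":[0.012,-0.0015,0.24],"rotation":[0,0,0],"gripper":1},
  {"offset":[0.012,-0.0015,0.24],"rotation":[0,0,0],"gripper":1},
  {"offset":[0.012,-0.0015,0.24],"rotation":[0,0,0],"gripper":1},
], squeeze=60)

```text
time: 3.35
tcp_pos: [0.5518, 0.0137, 0.1833]
tool_rot: [0.001, 0.707, 0.707, 0.001]
wrist_force: [-1.6, -1.3, 5.5]
width: 0.119
gripper_force: 58.5
```

Run:
```python
from h import *
from bench import env
s,p,R=st(env)
rel(env,(p+[0,0,.13],R),([.49,.305,p[2]+.13],down(90)))
```

```text
t 3.35 p [0.5518 0.0137 0.1833] yaw/.. [[0.001, 1.0, 0.003], [1.0, -0.001, -0.0], [-0.0, 0.003, -1.0]] w 0.119 gf 58.5 F [-1.6 -1.3  5.5]
[-1.0e-04  7.0e-04 -2.6e-01] [0. 0. 0.]
[ 0.5824 -0.1236 -0.2606] [ 0.0036  0.0005 -0.0013]
```

Call:
send_rows([
  {"offset":[0,0,-0.04],"rotation":[0,0,0],"gripper":1},
  {"offset":[0,0,-0.08],"rotation":[0,0,0],"gripper":1},
  {"offset":[0,0,-0.14],"rotation":[0,0,0],"gripper":1},
  {"offset":[0,0,-0.2],"rotation":[0,0,0],"gripper":1},
  {"offset":[0.06,-0.012,-0.2],"rotation":[0,0,0],"gripper":1},
  {"offset":[0.12,-0.024,-0.2],"rotation":[0,0,0],"gripper":1},
  {"offset":[0.19,-0.04,-0.2],"rotation":[0,0,0],"gripper":1},
  {"offset":[0.26,-0.054,-0.2],"rotation":[0,0,0],"gripper":1},
  {"offset":[0.33,-0.068,-0.2],"rotation":[0,0,0],"gripper":1},
  {"offset":[0.4,-0.082,-0.2],"rotation":[0,0,0],"gripper":1},
  {"offset":[0.46,-0.1,-0.2],"rotation":[0,0,0],"gripper":1},
  {"offset":[0.52,-0.11,-0.2],"rotation":[0,0,0],"gripper":1},
  {"offset":[0.56,-0.12,-0.2],"rotation":[0,0,0],"gripper":1},
  {"offset":[0.58,-0.1236,-0.2],"rotation":[0,0,0],"gripper":1},
  {"offset":[0.58,-0.1236,-0.2],"rotation":[0,0,0],"gripper":1},
  {"offset":[0.58,-0.1236,-0.2],"rotation":[0,0,0],"gripper":1},
])

```text
time: 4.95
tcp_pos: [0.4893, 0.303, 0.2806]
tool_rot: [0.0, 0.707, 0.707, -0.001]
wrist_force: [0.4, -0.7, -4.1]
width: 0.115
gripper_force: 58.9
```

Run:
```python
from h import *
from bench import env
rel(env,([.49,.305,.113],down(90)))
for n in ['scene']:
    c=env.capture(n);cv2.imwrite('pics/s2.png',c['frame'][120:360,150:470,::-1])
    X=cloud(c);Z=X[...,2];m=(abs(X[...,0]-.49)<.13)&(X[...,1]>.2)&(X[...,1]<.42)&(Z>.03)&(Z<.3);print(np.percentile(Z[m],[0,1,5]),X[m].min(0))
```

```text
t 4.95 p [0.4893 0.303  0.2806] yaw/.. [[0.001, 1.0, -0.001], [1.0, -0.001, -0.002], [-0.002, -0.001, -1.0]] w 0.115 gf 58.9 F [ 0.4 -0.7 -4.1]
[0.0046 0.0017 0.3352] [-0.001   0.0022 -0.0014]
[0.04322131 0.07317158 0.1710708 ] [0.38136453 0.20020172 0.04322131]
```

View pics/s2.png

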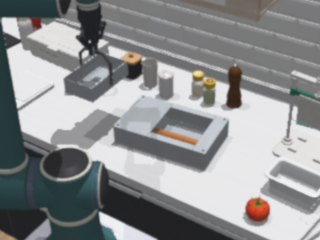

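The carrier hangs level at (65–130, 50–98) in this crop. The opening is clear and the brown pin shows inside it at (152–198, 128–142). Now lowering the carrier.

Call:
send_rows([
  {"offset":[0,0,0.06],"rotation":[0,0,0],"gripper":1},
  {"offset":[0,0,0.13],"rotation":[0,0,0],"gripper":1},
  {"offset":[0,0,0.2],"rotation":[0,0,0],"gripper":1},
  {"offset":[0,0,0.26],"rotation":[0,0,0],"gripper":1},
  {"offset":[0,0,0.3],"rotation":[0,0,0],"gripper":1},
  {"offset":[0,0,0.32],"rotation":[0,0,0],"gripper":1},
  {"offset":[0,0,0.33],"rotation":[0,0,0],"gripper":1},
  {"offset":[0,0,0.336],"rotation":[0,0,0],"gripper":1},
  {"offset":[0,0,0.34],"rotation":[0,0,0],"gripper":1},
  {"offset":[0,0,0.342],"rotation":[0,0,0],"gripper":1},
  {"offset":[0,0,0.342],"rotation":[0,0,0],"gripper":1},
])

```text
time: 6.1
tcp_pos: [0.4899, 0.3042, 0.1111]
tool_rot: [0.0, 0.708, 0.707, 0.001]
wrist_force: [0.3, -0.6, -4.9]
width: 0.116
gripper_force: 58.9
```

Still hanging on its own weight; creeping down until the wrist feels the worktop.

Call:
send_rows([
  {"offset":[0,0,0.002],"rotation":[0,0,0],"gripper":1},
  {"offset":[0,0,0.004],"rotation":[0,0,0],"gripper":1},
  {"offset":[0,0,0.005],"rotation":[0,0,0],"gripper":1},
  {"offset":[0,0,0.005],"rotation":[0,0,0],"gripper":1},
])

```text
time: 6.5
tcp_pos: [0.4899, 0.3043, 0.1093]
tool_rot: [0.0, 0.708, 0.707, 0.001]
wrist_force: [-2.9, -1.8, 6.1]
width: 0.119
gripper_force: 60.1
```

Call:
send_rows([
  {"offset":[0,0,0],"rotation":[0,0,0],"gripper":0.6},
  {"offset":[0,0,0],"rotation":[0,0,0],"gripper":0.3},
  {"offset":[0,0,0],"rotation":[0,0,0],"gripper":0},
  {"offset":[0,0,0],"rotation":[0,0,0],"gripper":0},
  {"offset":[0,0,0],"rotation":[0,0,0],"gripper":0},
  {"offset":[0,0,-0.08],"rotation":[0,0,0],"gripper":0},
  {"offset":[0,0,-0.18],"rotation":[0,0,0],"gripper":0},
  {"offset":[0,0,-0.28],"rotation":[0,0,0],"gripper":0},
  {"offset":[0,0,-0.36],"rotation":[0,0,0],"gripper":0},
  {"offset":[0,0,-0.36],"rotation":[0,0,0],"gripper":0},
])

```text
time: 7.5
tcp_pos: [0.4929, 0.3059, 0.2964]
tool_rot: [0.002, 0.708, 0.707, 0.007]
wrist_force: [0.9, 1.1, 0.8]
width: 1.001
gripper_force: 0.0
```

Run:
```python
from h import *
from bench import env
rel(env,([.565,-.04,.27],down(96.1)))
```

```text
t 7.5 p [0.4929 0.3059 0.2964] yaw/.. [[0.001, 1.0, 0.012], [1.0, -0.001, 0.007], [0.007, 0.012, -1.0]] w 1.001 gf 0.0 F [0.9 1.1 0.8]
[-0.6919  0.1444  0.0497] [ 0.0162 -0.008  -0.1372]
```

Call:
send_rows([
  {"offset":[-0.1,0.02,0],"rotation":[0,0,0],"gripper":0},
  {"offset":[-0.2,0.04,0],"rotation":[0,0,-0.1372],"gripper":0},
  {"offset":[-0.3,0.06,0],"rotation":[0,0,-0.1372],"gripper":0},
  {"offset":[-0.4,0.08,0.02],"rotation":[0.0162,-0.008,-0.1372],"gripper":0},
  {"offset":[-0.5,0.1,0.04],"rotation":[0.0162,-0.008,-0.1372],"gripper":0},
  {"offset":[-0.6,0.12,0.05],"rotation":[0.0162,-0.008,-0.1372],"gripper":0},
  {"offset":[-0.7,0.1444,0.05],"rotation":[0.0162,-0.008,-0.1372],"gripper":0},
  {"offset":[-0.71,0.1444,0.05],"rotation":[0.0162,-0.008,-0.1372],"gripper":0},
  {"offset":[-0.71,0.1444,0.05],"rotation":[0.0162,-0.008,-0.1372],"gripper":0},
])

```text
time: 8.4
tcp_pos: [0.5609, -0.0533, 0.2618]
tool_rot: [-0.003, 0.67, 0.742, -0.007]
wrist_force: [0.4, 0.3, 0.5]
width: 0.994
gripper_force: 0.0
```

Run:
```python
from h import *
from bench import env
rel(env)
c,X=wrist(env,'w3');np.savez('w3.npz',X=X,f=c['frame'])
c=env.capture('top');Xt=cloud(c);np.savez('t3.npz',X=Xt,f=c['frame'])
m=(abs(Xt[...,0]-.49)<.15)&(Xt[...,1]>.2)&(Xt[...,1]<.4)
print('handle',rect(Xt,m&(Xt[...,2]>.11)),np.nanmax(Xt[m][:,2]),'tray',rect(Xt,(abs(Xt[...,2]-.075)<.006)&(abs(Xt[...,1]-.045)<.2)&(abs(Xt[...,0]-.545)<.14)))
```

```text
t 8.4 p [ 0.5609 -0.0533  0.2618] yaw/.. [[-0.102, 0.995, -0.014], [0.995, 0.102, -0.007], [-0.005, -0.014, -1.0]] w 0.994 gf 0.0 F [0.4 0.3 0.5]
handle (((489.4235534667969, 303.1700439453125), (118.44625091552734, 11.6593017578125), 89.83979034423828), 176) 0.13817437792849796 tray (((542.1787109375, 61.532684326171875), (200.45204162597656, 362.5335388183594), 6.118906497955322), 3800)
```

View pics/w3.png

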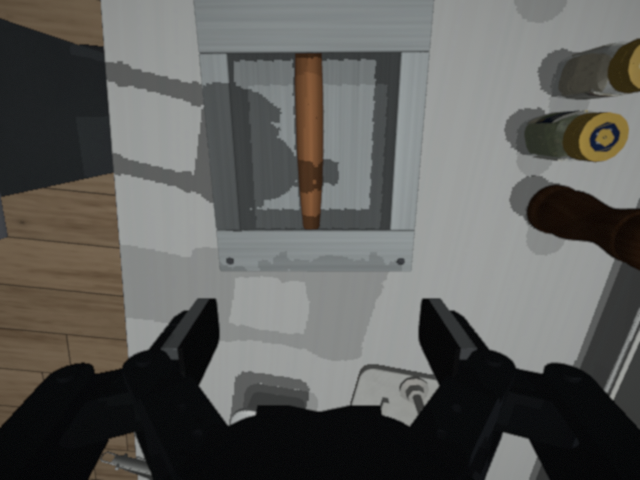

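The opening spans about (228–398, 52–230). The pin runs through it from (310,54) under the hood to (312,228) under the lip. The carrier stands at (0.489, 0.303). Next I measure the pin in the tray frame.

Run:
```python
from h import *
d=np.load('w3.npz');X=d['X'];f=d['f']
hsv=cv2.cvtColor(f,cv2.COLOR_RGB2HSV)
Z=X[...,2]
m=(hsv[...,1]>100)&(hsv[...,0]<20)&(abs(Z-.025)<.02)&(abs(X[...,0]-.55)<.1)
a=np.radians(6.1);ex=np.array([np.cos(a),np.sin(a)]);ey=np.array([-np.sin(a),np.cos(a)])
o=np.array([.5454,.0455])
# tray check from wrist: cover level points and the opening edges
for nm,P in [('opening',None)]:
    k=(abs(Z-.074)<.006)&(abs(X[...,0]-.55)<.14)&(X[...,1]<.2)
    q=(X[k][:,:2]-o)@np.stack([ex,ey],1);y=q[:,1];x=q[:,0];mid=abs(x)<.05
    print('lip edge',np.percentile(y[mid&(y<-.05)],[1,99]),'hood edge',np.percentile(y[mid&(y>0)],[1]),'side x',[np.percentile(x[(abs(y+.04)<.05)&(s*x>0)]*s,[1,99]) for s in(-1,1)],np.median(Z[k]))
p=X[m];q=(p[:,:2]-o)@np.stack([ex,ey],1)
for y0 in np.arange(-.13,.05,.01):
    k=abs(q[:,1]-y0)<.004
    if k.sum()>3: print(round(y0,3),k.sum(),'x',np.percentile(q[k,0],[1,50,99]).round(4),'w',np.ptp(np.percentile(q[k,0],[1,99])).round(4),'ztop',np.percentile(p[k,2],98).round(4))
```

```text
lip edge [-0.16308322 -0.11970074] hood edge [0.04060115] side x [array([0.07689119, 0.10140001]), array([0.07309042, 0.09743134])] 0.07407465637818494
-0.13 66 x [-0.0157 -0.0071  0.0008] w 0.0165 ztop 0.0296
-0.12 112 x [-0.0163 -0.007   0.0019] w 0.0182 ztop 0.0306
-0.11 123 x [-0.0173 -0.0068  0.002 ] w 0.0193 ztop 0.0312
-0.1 134 x [-0.0182 -0.0078  0.0032] w 0.0214 ztop 0.0317
-0.09 143 x [-0.0191 -0.0077  0.0032] w 0.0223 ztop 0.0327
-0.08 157 x [-0.0193 -0.0075  0.0043] w 0.0236 ztop 0.0327
-0.07 176 x [-0.0198 -0.0074  0.0043] w 0.0241 ztop 0.0337
-0.06 178 x [-0.0206 -0.0073  0.0046] w 0.0251 ztop 0.034
-0.05 190 x [-0.0204 -0.0078  0.0043] w 0.0248 ztop 0.0342
-0.04 197 x [-0.0214 -0.008   0.0043] w 0.0257 ztop 0.0353
-0.03 203 x [-0.0211 -0.008   0.0044] w 0.0254 ztop 0.0348
-0.02 201 x [-0.021  -0.0079  0.0044] w 0.0253 ztop 0.0347
-0.01 206 x [-0.0218 -0.0083  0.0044] w 0.0261 ztop 0.0346
-0.0 223 x [-0.0215 -0.0077  0.0044] w 0.0259 ztop 0.0347
0.01 213 x [-0.0212 -0.0085  0.0044] w 0.0256 ztop 0.0351
0.02 226 x [-0.022  -0.0084  0.0044] w 0.0264 ztop 0.0345
0.03 224 x [-0.0208 -0.0083  0.0044] w 0.0251 ztop 0.034
0.04 223 x [-0.0206 -0.0083  0.0034] w 0.024 ztop 0.0336
```

```bash
cat >> h.py <<'E'
A=np.radians(6.1);ex=np.array([np.cos(A),np.sin(A),0]);ey=np.array([-np.sin(A),np.cos(A),0]);O=np.array([.5454,.0455,0]);EZ=np.array([0,0,1.])
def tw(x,y,z): return O+ex*x+ey*y+EZ*z
E
python3 - <<'E'
from h import *
from bench import env
rel(env,(tw(-.009,-.07,.11),down(96.1)),(tw(-.009,-.07,.008),down(96.1)))
c=env.capture('wrist');print(np.array(c['T_tool_cam']).round(3).tolist())
E
```

```text
t 8.5 p [ 0.5608 -0.0506  0.2622] yaw/.. [[-0.106, 0.994, -0.013], [0.994, 0.106, -0.006], [-0.004, -0.014, -1.0]] w 0.999 gf 0.0 F [-0.3  0.8 -0.2]
[ 0.0557 -0.0239  0.3045] [-0.0178  0.0056 -0.0008]
[ 0.0566 -0.0211  0.5085] [-0.0178  0.0056 -0.0008]
[[0.001, -0.955, -0.297, 0.077], [1.0, 0.001, 0.0, 0.0], [0.0, -0.297, 0.955, -0.143], [0.0, 0.0, 0.0, 1.0]]
```

Call:
send_rows([
  {"offset":[0.055,-0.024,0.1],"rotation":[-0.0178,0.0056,0],"gripper":0.25},
  {"offset":[0.055,-0.024,0.2],"rotation":[-0.0178,0.0056,0],"gripper":0.25},
  {"offset":[0.0557,-0.0239,0.3],"rotation":[-0.0178,0.0056,0],"gripper":0.25},
  {"offset":[0.0557,-0.0239,0.305],"rotation":[-0.0178,0.0056,0],"gripper":0.25},
  {"offset":[0.0557,-0.0239,0.305],"rotation":[-0.0178,0.0056,0],"gripper":0.25},
  {"offset":[0.0557,-0.0239,0.305],"rotation":[-0.0178,0.0056,0],"gripper":0.25},
], squeeze=80)

```text
time: 9.15
tcp_pos: [0.5464, -0.0253, 0.1128]
tool_rot: [0.002, 0.668, 0.744, 0.001]
wrist_force: [-0.2, -0.3, 0.7]
width: 0.747
gripper_force: 0.0
```

Run:
```python
from h import *
from bench import env
rel(env,(tw(-.009,-.07,.009),down(96.1)))
```

```text
t 9.15 p [ 0.5464 -0.0253  0.1128] yaw/.. [[-0.107, 0.994, 0.005], [0.994, 0.107, -0.001], [-0.002, 0.005, -1.0]] w 0.747 gf 0.0 F [-0.2 -0.3  0.7]
[ 0.0013 -0.0059  0.2075] [0.0058 0.0023 0.0014]
```

Call:
send_rows([
  {"offset":[0,-0.004,0.06],"rotation":[0,0,0],"gripper":0.25},
  {"offset":[0,-0.004,0.12],"rotation":[0,0,0],"gripper":0.25},
  {"offset":[0,-0.004,0.17],"rotation":[0,0,0],"gripper":0.25},
  {"offset":[0,-0.004,0.19],"rotation":[0,0,0],"gripper":0.25},
  {"offset":[0,-0.004,0.2],"rotation":[0,0,0],"gripper":0.25},
  {"offset":[0,-0.004,0.2],"rotation":[0,0,0],"gripper":0.25},
])

```text
time: 9.75
tcp_pos: [0.5441, -0.0263, 0.0118]
tool_rot: [0.002, 0.669, 0.744, 0.001]
wrist_force: [0.5, 0.0, 0.3]
width: 0.749
gripper_force: 0.0
```

Run:
```python
from h import *
from bench import env
rel(env,(tw(-.009,-.07,.009),down(96.1)))
```

```text
t 9.75 p [ 0.5441 -0.0263  0.0118] yaw/.. [[-0.106, 0.994, 0.003], [0.994, 0.106, -0.001], [-0.002, 0.003, -1.0]] w 0.749 gf 0.0 F [0.5 0.  0.3]
[ 0.0025 -0.0002  0.0055] [ 0.0043  0.0021 -0.0001]
```

Good. Lower 2 mm more and close.

Call:
send_rows([
  {"offset":[0,0,0.005],"rotation":[0,0,0],"gripper":0.4},
  {"offset":[0,0,0.005],"rotation":[0,0,0],"gripper":0.6},
  {"offset":[0,0,0.005],"rotation":[0,0,0],"gripper":0.8},
  {"offset":[0,0,0.005],"rotation":[0,0,0],"gripper":1},
  {"offset":[0,0,0.005],"rotation":[0,0,0],"gripper":1},
  {"offset":[0,0,0.005],"rotation":[0,0,0],"gripper":1},
  {"offset":[0,0,0.005],"rotation":[0,0,0],"gripper":1},
])

```text
time: 10.45
tcp_pos: [0.5435, -0.0263, 0.0088]
tool_rot: [0.001, 0.668, 0.744, 0.0]
wrist_force: [0.0, -0.1, 5.7]
width: 0.3
gripper_force: 78.5
```

```bash
cat >> h.py <<'E'
def plan(p,R,wps,h0=(.110,.019)):
    "wps: (hood y, hood z, theta deg) in tray frame; units relative to tool pose p,R; prints clearances (mm) to hood edge and lip edge"
    H0=tw(-.008,*h0)
    for hy,hz,th in wps:
        Q=Ro.from_rotvec(-ex*np.radians(th));P=tw(-.008,hy,hz)+Q.apply(p-H0)
        t=np.radians(th);u=np.array([-np.cos(t),np.sin(t)])
        def clr(e,sgn):
            d=np.array(e)-[hy,hz];s=d@u;n=sgn*(d@np.array([u[1],-u[0]]))
            if s<0 or s>.24:return None
            r=.01+.005*min(1,max(0,(.12-abs(s-.12))/.09));return round(1000*(n-r),1)
        f=np.array([hy,hz])+.24*u
        print((R.inv().apply(P-p)/.5).round(3).tolist(),((R.inv()*Q*R).as_rotvec()/np.radians(45)).round(3).tolist(),'free',(f*1000).round(),'hood',clr((.04,.07),1),'lip',clr((-.12,.074 if f[1]>.06 else .07),-1 if f[1]>.06 else 1),'tcp',P.round(3))
E
python3 - <<'E'
from h import *
from bench import env
rel(env);s,p,R=st(env)
plan(p,R,[(.110,.020,0),(.152,.021,0),(.152,.019,8),(.152,.018,15),(.12,.0265,15),(.095,.033,15),(.08,.028,25),(.04,.03,30),(0,.03,30),(0,.19,30)])
E
```

```text
t 10.45 p [ 0.5435 -0.0263  0.0088] yaw/.. [[-0.106, 0.994, 0.003], [0.994, 0.106, -0.001], [-0.002, 0.003, -1.0]] w 0.3 gf 78.5 F [ 0.  -0.1  5.7]
[-0.0, 0.0, -0.002] [0.0, 0.0, 0.0] free [-130.   20.] hood 36.1 lip 39.4 tcp [ 0.543 -0.026  0.01 ]
[0.084, 0.0, -0.004] [0.0, 0.0, 0.0] free [-88.  21.] hood 34.0 lip None tcp [0.539 0.015 0.011]
[0.085, 0.0, -0.051] [0.0, -0.178, -0.0] free [-86.  52.] hood 19.9 lip None tcp [0.539 0.016 0.034]
[0.091, 0.0, -0.093] [0.0, -0.333, -0.001] free [-80.  80.] hood 6.2 lip None tcp [0.539 0.019 0.055]
[0.027, 0.0, -0.11] [0.0, -0.333, -0.001] free [-112.   89.] hood 6.4 lip None tcp [ 0.542 -0.013  0.064]
[-0.023, 0.0, -0.122] [0.0, -0.333, -0.001] free [-137.   95.] hood 8.0 lip 4.8 tcp [ 0.545 -0.038  0.07 ]
[-0.035, 0.0, -0.173] [0.0, -0.556, -0.001] free [-138.  129.] hood 8.2 lip 30.7 tcp [ 0.545 -0.044  0.095]
[-0.102, 0.001, -0.206] [0.0, -0.667, -0.002] free [-168.  150.] hood 23.5 lip 27.5 tcp [ 0.549 -0.077  0.112]
[-0.182, 0.001, -0.206] [0.0, -0.667, -0.002] free [-208.  150.] hood None lip 6.9 tcp [ 0.553 -0.117  0.112]
[-0.182, 0.001, -0.526] [0.0, -0.667, -0.002] free [-208.  310.] hood None lip 147.9 tcp [ 0.553 -0.117  0.272]
```

Call:
send_rows([
  {"offset":[0,0,-0.004],"rotation":[0,0,0],"gripper":1},
  {"offset":[0.03,0,-0.005],"rotation":[0,0,0],"gripper":1},
  {"offset":[0.06,0,-0.005],"rotation":[0,0,0],"gripper":1},
  {"offset":[0.078,0,-0.005],"rotation":[0,0,0],"gripper":1},
  {"offset":[0.082,0,-0.005],"rotation":[0,0,0],"gripper":1},
  {"offset":[0.082,0,-0.005],"rotation":[0,0,0],"gripper":1},
])

```text
time: 11.05
tcp_pos: [0.5378, 0.0154, 0.0099]
tool_rot: [0.001, 0.668, 0.744, -0.0]
wrist_force: [-0.8, 0.2, -1.7]
width: 0.302
gripper_force: 78.6
```

Run:
```python
from h import *
from bench import env
rel(env);s,p,R=st(env)
plan(p,R,[(.151,.021,4),(.151,.02,8),(.151,.019,12),(.151,.018,15)],h0=(.151,.021))
c=env.capture('scene');cv2.imwrite('pics/s4.png',cv2.resize(c['frame'][200:300,250:400,::-1],None,fx=4,fy=4))
```

```text
t 11.05 p [0.5378 0.0154 0.0099] yaw/.. [[-0.108, 0.994, 0.0], [0.994, 0.108, -0.001], [-0.001, 0.0, -1.0]] w 0.302 gf 78.6 F [-0.8  0.2 -1.7]
[-0.001, 0.0, -0.025] [0.0, -0.089, -0.0] free [-88.  38.] hood 26.1 lip None tcp [0.538 0.015 0.023]
[0.0, 0.0, -0.048] [0.0, -0.178, -0.0] free [-87.  53.] hood 19.1 lip None tcp [0.538 0.016 0.034]
[0.003, 0.0, -0.071] [0.0, -0.267, -0.0] free [-84.  69.] hood 11.8 lip None tcp [0.538 0.017 0.046]
[0.006, 0.0, -0.088] [0.001, -0.333, -0.0] free [-81.  80.] hood 6.5 lip None tcp [0.537 0.019 0.054]
```

View pics/s4.png

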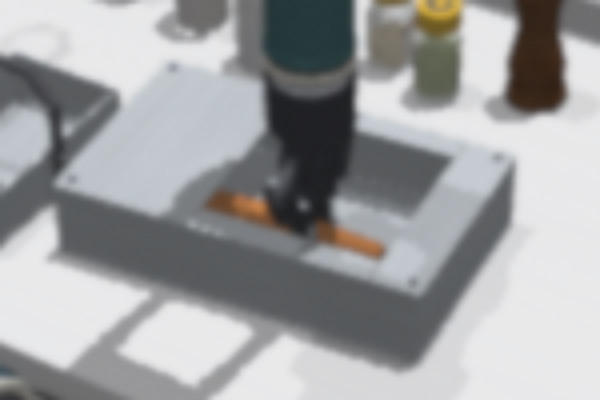

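The pin is gripped, its free end now clear of the lip at about (383,250), and the wrist force is low. Tilting next.

Call:
send_rows([
  {"offset":[0,0,-0.014],"rotation":[0,-0.045,0],"gripper":1},
  {"offset":[-0.001,0,-0.025],"rotation":[0,-0.089,0],"gripper":1},
  {"offset":[0,0,-0.037],"rotation":[0,-0.134,0],"gripper":1},
  {"offset":[0,0,-0.048],"rotation":[0,-0.178,0],"gripper":1},
  {"offset":[0.002,0,-0.06],"rotation":[0,-0.223,0],"gripper":1},
  {"offset":[0.003,0,-0.071],"rotation":[0,-0.267,0],"gripper":1},
  {"offset":[0.004,0,-0.079],"rotation":[0,-0.3,0],"gripper":1},
  {"offset":[0.006,0,-0.088],"rotation":[0,-0.333,0],"gripper":1},
  {"offset":[0.006,0,-0.088],"rotation":[0,-0.333,0],"gripper":1},
])

```text
time: 12.0
tcp_pos: [0.5382, 0.018, 0.0546]
tool_rot: [0.098, 0.663, 0.737, -0.087]
wrist_force: [0.6, -0.3, -1.4]
width: 0.298
gripper_force: 78.6
```

Run:
```python
from h import *
from bench import env
rel(env);s,p,R=st(env)
# pin slope from top view depth
c=env.capture('top');X=cloud(c);hsv=cv2.cvtColor(c['frame'],cv2.COLOR_RGB2HSV)
m=(hsv[...,1]>110)&(hsv[...,0]<20)&(X[...,2]>.02)&(X[...,2]<.15)&(abs(X[...,0]-.55)<.08)&(abs(X[...,1])<.14)
q=X[m]-O;y=q@ey;print(m.sum());
for y0 in np.arange(-.1,.05,.015):
    k=abs(y-y0)<.007
    if k.any(): print(round(y0,3),k.sum(),np.percentile(q[k,2],90).round(4),(q[k]@ex).mean().round(4))
print('ymin',y.min())
# commanded continuation in tool frame: express with current pose at th=15
```

```text
t 12.0 p [0.5382 0.018  0.0546] yaw/.. [[-0.103, 0.994, 0.029], [0.96, 0.107, -0.258], [-0.26, 0.002, -0.966]] w 0.298 gf 78.6 F [ 0.6 -0.3 -1.4]
129
-0.085 10 0.0917 -0.0119
-0.07 33 0.0906 -0.0126
-0.055 34 0.0887 -0.0127
-0.04 36 0.0853 -0.0128
-0.025 7 0.0843 -0.0187
ymin -0.08382584564627812
```

```bash
cat >> h.py <<'E'
def plan2(p,R,cur,wps):
    "cur=(hy,hz,th) now"
    Q0=Ro.from_rotvec(-ex*np.radians(cur[2]));H=tw(-.008,cur[0],cur[1])
    p0=H+Q0.inv().apply(p-H);R0=Q0.inv()*R
    for hy,hz,th in wps:
        Q=Ro.from_rotvec(-ex*np.radians(th));P=tw(-.008,hy,hz)+Q.apply(p0-H)
        print((R.inv().apply(P-p)/.5).round(3).tolist(),((R.inv()*Q*R0).as_rotvec()/np.radians(45)).round(3).tolist(),P.round(3))
E
python3 - <<'E'
from h import *
from bench import env
s,p,R=st(env)
plan2(p,R,(.151,.018,15),[(.12,.026,15),(.098,.032,15),(.095,.031,18),(.085,.028,25),(.04,.03,30),(0,.035,30),(0,.2,30)])
E
```

```text
[-0.064, -0.0, 0.001] [0.0, 0.0, 0.0] [ 0.541 -0.013  0.062]
[-0.11, -0.0, 0.0] [0.0, 0.0, 0.0] [ 0.544 -0.035  0.068]
[-0.116, 0.0, -0.015] [0.0, -0.067, -0.0] [ 0.544 -0.036  0.077]
[-0.131, 0.0, -0.048] [0.0, -0.222, -0.0] [ 0.544 -0.039  0.095]
[-0.214, 0.0, -0.06] [0.0, -0.333, -0.0] [ 0.548 -0.077  0.111]
[-0.294, 0.0, -0.049] [0.0, -0.333, -0.0] [ 0.552 -0.117  0.116]
[-0.379, 0.0, -0.368] [0.0, -0.333, -0.0] [ 0.552 -0.117  0.281]
```

Withdrawing along the axis and holding, to meet step 2.

Call:
send_rows([
  {"offset":[-0.03,0,0],"rotation":[0,0,0],"gripper":1},
  {"offset":[-0.064,0,0],"rotation":[0,0,0],"gripper":1},
  {"offset":[-0.09,0,0],"rotation":[0,0,0],"gripper":1},
  {"offset":[-0.11,0,0],"rotation":[0,0,0],"gripper":1},
  {"offset":[-0.116,0,-0.015],"rotation":[0,-0.067,0],"gripper":1},
  {"offset":[-0.121,0,-0.026],"rotation":[0,-0.12,0],"gripper":1},
  {"offset":[-0.126,0,-0.037],"rotation":[0,-0.17,0],"gripper":1},
  {"offset":[-0.131,0,-0.048],"rotation":[0,-0.222,0],"gripper":1},
  {"offset":[-0.131,0,-0.048],"rotation":[0,-0.222,0],"gripper":1},
  {"offset":[-0.131,0,-0.048],"rotation":[0,-0.222,0],"gripper":1},
])

```text
time: 13.05
tcp_pos: [0.5438, -0.0392, 0.0943]
tool_rot: [0.161, 0.653, 0.726, -0.144]
wrist_force: [-0.3, -0.4, -1.6]
width: 0.301
gripper_force: 78.7
```

```bash
cat > slope.py <<'E'
from h import *
from bench import env
rel(env);s,p,R=st(env)
for cam in ['top','scene']:
    c=env.capture(cam);X=cloud(c);hsv=cv2.cvtColor(c['frame'],cv2.COLOR_RGB2HSV)
    m=(hsv[...,1]>110)&(hsv[...,0]<20)&(X[...,2]>.02)&(X[...,2]<.45)&(abs(X[...,0]-.55)<.1)&(X[...,1]<.14)&(X[...,1]>-.3)
    n,l,stt,_=cv2.connectedComponentsWithStats(m.astype(np.uint8))
    q=X[m]-O;y=q@ey;k=np.polyfit(y,q[:,2],1);print(cam,m.sum(),'slope deg',np.degrees(np.arctan(k[0])),'y',y.min(),y.max(),'z',q[:,2].min(),q[:,2].max())
    cv2.imwrite(f'pics/{cam}_{s["time"]:.1f}.png',cv2.resize(c['frame'][150:300,200:400,::-1],None,fx=3,fy=3))
E
python3 slope.py
```

```text
t 13.05 p [ 0.5438 -0.0392  0.0943] yaw/.. [[-0.096, 0.994, 0.046], [0.901, 0.106, -0.42], [-0.422, 0.001, -0.906]] w 0.301 gf 78.7 F [-0.3 -0.4 -1.6]
top 191 slope deg -11.850706986786298 y -0.13731217020166872 -0.06336239324055921 z 0.10506205078068356 0.180298824697828
scene 294 slope deg -24.948405836994223 y -0.13898195328337862 0.05070358348440104 z 0.03985281121155314 0.14406889788550728
```

The scene view confirms a 25° slant with the free end at y ≈ −0.139, as planned. Now drawing the pin fully out.

Run:
```python
from h import *
from bench import env
s,p,R=st(env)
plan2(p,R,(.085,.028,25),[(.062,.029,28),(.04,.03,30),(0,.035,30),(0,.2,30)])
```

```text
[-0.043, 0.0, -0.001] [-0.0, -0.067, -0.0] [ 0.546 -0.059  0.104]
[-0.084, 0.0, 0.003] [-0.0, -0.111, -0.0] [ 0.548 -0.078  0.111]
[-0.161, 0.0, 0.027] [-0.0, -0.111, -0.0] [ 0.552 -0.118  0.116]
[-0.3, 0.0, -0.272] [-0.0, -0.111, -0.0] [ 0.552 -0.118  0.281]
```

Call:
send_rows([
  {"offset":[-0.022,0,0],"rotation":[0,-0.035,0],"gripper":1},
  {"offset":[-0.043,0,-0.001],"rotation":[0,-0.067,0],"gripper":1},
  {"offset":[-0.064,0,0.001],"rotation":[0,-0.09,0],"gripper":1},
  {"offset":[-0.084,0,0.003],"rotation":[0,-0.111,0],"gripper":1},
  {"offset":[-0.12,0,0.014],"rotation":[0,-0.111,0],"gripper":1},
  {"offset":[-0.161,0,0.027],"rotation":[0,-0.111,0],"gripper":1},
  {"offset":[-0.161,0,0.027],"rotation":[0,-0.111,0],"gripper":1},
  {"offset":[-0.189,0,-0.033],"rotation":[0,-0.111,0],"gripper":1},
  {"offset":[-0.217,0,-0.093],"rotation":[0,-0.111,0],"gripper":1},
  {"offset":[-0.245,0,-0.153],"rotation":[0,-0.111,0],"gripper":1},
  {"offset":[-0.273,0,-0.213],"rotation":[0,-0.111,0],"gripper":1},
  {"offset":[-0.3,0,-0.272],"rotation":[0,-0.111,0],"gripper":1},
  {"offset":[-0.3,0,-0.272],"rotation":[0,-0.111,0],"gripper":1},
  {"offset":[-0.3,0,-0.272],"rotation":[0,-0.111,0],"gripper":1},
  {"offset":[-0.3,0,-0.272],"rotation":[0,-0.111,0],"gripper":1},
])

```text
time: 14.65
tcp_pos: [0.5508, -0.1168, 0.279]
tool_rot: [0.192, 0.646, 0.719, -0.174]
wrist_force: [-0.3, -0.0, -1.2]
width: 0.301
gripper_force: 78.9
```

```bash
python3 slope.py; ls pics
```

```text
t 14.65 p [ 0.5508 -0.1168  0.279 ] yaw/.. [[-0.093, 0.994, 0.051], [0.861, 0.106, -0.497], [-0.5, -0.002, -0.866]] w 0.301 gf 78.9 F [-0.3 -0.  -1.2]
top 260 slope deg -19.289597451069934 y -0.21209023321003223 -0.1331203291117591 z 0.2904483531886088 0.36327386431190595
scene 382 slope deg -29.42817398776995 y -0.2165280990504571 -0.005567457462178726 z 0.2058737639851324 0.33441087794151486
s2.png
s4.png
scene0.png
scene_13.1.png
scene_14.7.png
top0.png
top_13.1.png
top_14.7.png
w1.png
w3.png
```

View pics/scene_14.7.png

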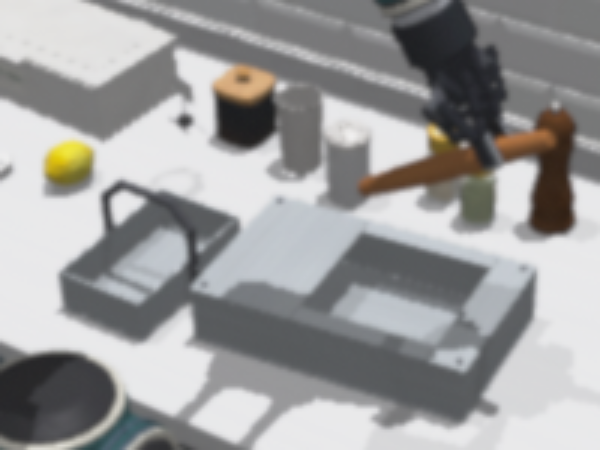

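Run:
```python
from h import *
from bench import env
s=env.state();print(np.abs(s['dq']).max(),s['gripper_force'])
print(env.finish_job())
```

```text
0.005691236719640748 78.94682751997607
the job is handed in; nothing more can be done
None
```

The job is handed in at about 14.7 s, though no verdict came back: by my measurements, the carrier stands released beside the tray and the pin is gripped above it (lowest point about 0.206 m), with pan, tomato and lemon not approached.

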